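# Hook out the jointer's chip drawer

### The arm

A 7-joint arm with a two-finger parallel gripper is mounted at the origin on the work surface. World frame = base frame: x ahead of the robot, y to its left, z up, the work surface at z = 0. Lengths are in m, angles in rad, forces in N, time in s.
With the tool pointing down it reaches from about 0.4 to 0.85 m from the base axis. Payload 10.4 kg.
Tool frame: the origin (TCP) lies at the very end of the fingers, on their centre line; the grasp point (between the pads) lies 19 mm behind it; x points along the fingers, z is the direction in which the jaws open and shut, and the axes are right-handed (so a half turn about x gives the same grasp; the last joint's range is limited). The gripper opens to 85 mm and grips with 20 to 120 N. Pads are 22 mm wide; open, the fingers measure 114 mm over their backs; the gripper's body (76 mm by 85 mm) begins 54 mm behind the grasp point. The pads swing forward as they close: fully open they stand 13 mm farther back than shut.
Start: joints at [-1.156, 0.332, -0.065, 1.46, 0.022, 1.35, -0.088], TCP at [0.265, 0.566, 0.231] pointing down, gripper open.
Joint ranges: [-2.6, 2.6], [-0.5, 2.12], [-1.47, 1.34], [0.16, 2.42], [-1.27, 4.41], [0.06, 2.06], [-2.6, 2.6]. Speed limits (rad/s): [2.22, 2.22, 2.79, 2.79, 3.14, 3.14, 3.14].

### API

Orientations are given as a unit quaternion [x, y, z, w].
In Python, from workcell import readout, camera, manip gives the robot as it stands.
- The arm moves only by the shell command python3 -m inch 'ROWS' [FORCE]. ROWS is JSON, a list of rows, each a list of 3 entries, a list of its own where there are three numbers: the turn, a rotation vector about the tool's x, y, z in degrees, then the shift along the tool's x, y, z in mm, then the closure, from 0 (fully open) to 1 (shut). In form: [[[wx, wy, wz], [dx, dy, dz], hand], ...]. A call has 1 to 10 rows; each row is the pose to reach, as a shift and turn from the pose measured when the call began, along the tool's axes at that moment; what a row does not reach only later rows make up. A row lasts 1/8 s, in which the tool goes at most 62.5 mm and 10.7 degrees, less where a joint would pass 70% of its speed; a pose out of reach is approached as far as the arm can. A call with a gripper value outside its range is refused whole. The fingers move at their own pace and stop on an object; FORCE is the grip in N (left out, the last holds). Time passes only in rows, so rows that repeat a pose let the fingers close. It gives the time, the measured TCP pose, the force and the opening at its end, in the units of the state.
- readout.get_obs(): the state, without advancing time (a new reading comes with each control period).
- camera(name): name is "side" or "top" or "wrist"; returns a dict with "pixels" (384x512x3 uint8, red, green, blue), "range_z" (384x512 float32, m along the optical axis (not along the pixel's ray), 0 where there is no reading), "intrinsics" (3x3 intrinsics, pixels), "extrinsics" (4x4, takes a point from world to camera coordinates); the wrist camera has in their place "T_tool_cam" (4x4, takes a point from camera to tool coordinates, whose origin is the TCP and whose axes are the tool frame's). Camera axes: x right, y down, z forward; pixel columns grow to the right and rows downward; lengths in m; the calibration is good to about 2 mm. The wrist camera is an equidistant fisheye: a pixel r from the principal point sees the ray r / f radians off the axis. A picture is of the moment at which its call begins: read the wrist's pose just before it.
- manip.hand_in(): hands the job in, once; it reports no verdict.
The state is a dict: "clock": time; "joint_pos": joint angles; "joint_velocities": joint speeds; "tau": joint torques, N m; "position": TCP position; "ee_rot": TCP orientation; "ft_force": force on the tool from outside, world axes, zero at the start; "torque": the same for the moment, N m; "grip_width": opening from 0.0 (shut) to 1.0 (fully open).
Only numpy, scipy, OpenCV 4.12 (cv2) and the standard library are available. Lean on these libraries where they do the work, as an engineer would, in place of code of your own. Each camera call takes 0.05 s, during which the arm holds its last target.

### The job

Pull the jointer's chip drawer out for cleaning with the chip hook: reach the hook in under the overhanging end of the outfeed table, catch the drawer's pull loop and draw the drawer out until its hold-open catch clicks behind it and keeps it out. Then unhook, put the chip hook back flat and wholly on the rubber mat, setting it down rather than dropping it, and leave the other things on the bench where they are.

Things in the scene. Friction and masses are not known exactly. Their poses are not given: they have to be found in the camera images.
- jointer: Bench-top jointer, fixed, 690 mm long, bed top 150 mm high, fence to 248 mm. Origin on the bench below the middle of the outfeed table's end edge (above it is point ledge); x runs along the bed into the machine, so the drawer comes out along -x; z up. Its 250 mm wide base begins at x = 95 mm; the 95 mm of table before it overhang the bench.
- ledge (a point): Middle of the lower end edge of the overhanging outfeed table, 90 mm above the bench at jointer x = 0. The overhang is 167 mm wide (y -84 to 84 mm) and 95 mm deep (x 0 to 95 mm); below it the space is open to the front and to both sides, but too low for a gripper.
- chip_drawer (a joint): Travel of the chip drawer, m: 0 shut, 0.165 at its stop. Shut, its front panel (206 mm wide, 14 to 84 mm high) is at jointer x = 85 mm. Self-closing runners draw it shut with about 1.5 N if let go early. From 0.115 to 0.142 it rides over a sprung pawl (2 to 3 N more), which by 0.150 has dropped behind it; let back, it then rests on the pawl at about 0.145 and stays out.
- pull_loop (a point): Middle of the upright bar of the drawer's pull loop: a D of 7 mm round steel standing out from the panel in the jointer's xz-plane (y = 0), 49 mm above the bench. Shut, the bar is at jointer x = 53.5 mm; it moves with the drawer to -x. The eye between bar and panel is 28 mm deep (x) and 39 mm high, open to +y and -y, closed above and below by the D's legs.
- chip_hook: Chip hook, 200 mm long, 0.2 kg, lying flat on the mat. Origin: middle of the underside of its square aluminium handle, 90 mm long (x -45 to 45 mm), 24 by 24 mm; x points along the shank to the hook end, z up. The shank, 8 mm round steel 12 mm above the underside, runs to x = 151 mm and bends square to +y into the hook finger, 8 mm thick, which ends 34 mm from the shank's middle.
- hook_finger (a point): Middle of the hook finger: 151 mm along x and 17 mm along y from the chip hook's origin, 12 mm above its underside.
- mat: Dark rubber mat, fixed, 320 mm (x) by 220 mm (y), 3 mm thick, origin under its centre.
- push_block: Jointer push block with a bow handle, 200 by 75 mm, lying on the outfeed table. Bystander.
- offcut: Wood offcut 190 by 60 by 22 mm on the bench beside the drawer's path. Bystander.
- tape_measure: Dark tape measure, 72 by 42 mm, 66 mm high, on the other side of the drawer's path. Bystander.
- steel_square: Flat L-shaped steel carpenter's square, 220 by 140 mm, 4 mm thick, on the bench along the mat's far edge. Bystander.
Things that resemble listed ones, but are neither listed nor needed, are in the scene too. Of the things that look like the chip_hook, take the one that is farthest to the robot's left at the start.

How it is judged:
On the way, in this order (a step that is already met when the one before it is completed fails the run):
1. the hook finger is in the pull loop and has started to draw the drawer (distance between hook_finger and pull_loop below 0.032 m and value of joint chip_drawer above 0.03 m), for 0.1 s.
2. still by the hook, the drawer is drawn out past its catch (distance between hook_finger and pull_loop below 0.032 m and value of joint chip_drawer above 0.14 m), for 0.2 s.
At the end, for the whole second after the job is handed in: The drawer stands out on its catch (travel more than 138 mm, where only the catch keeps it), and the chip hook lies flat and still on the mat, right way up, its handle's middle and its finger both within the mat's edges (value of joint chip_drawer above 0.138 m and x of chip_hook in the frame of mat between -0.16 and 0.16 m and y of chip_hook in the frame of mat between -0.11 and 0.11 m and x of hook_finger in the frame of mat between -0.16 and 0.16 m and y of hook_finger in the frame of mat between -0.11 and 0.11 m and z of chip_hook in the frame of mat below 0.01 m and angle between chip_hook's own z axis and vertical below 0.12 rad and linear speed of chip_hook below 0.02 m/s); the robot touches nothing.
It fails at once if the chip hook is dropped: let go while its underside is more than 25 mm above the bench (height (world z) of chip_hook above 0.025 m and contact force between the fingers and chip_hook below 0.3 N).
It fails at once if the push block, offcut, tape measure or square is moved more than 30 mm (distance of any of push_block, offcut, tape_measure, steel_square from where it was at the start of the episode above 0.03 m).
It also fails if it takes over 58 s, if anything falls off the work surface, if the arm or the gripper's body presses on something with over 40 N, if the wrist force passes 120 N, or if a joint passes its speed limit or range.

## Working session

There is one attempt and no reset: what is moved stays moved. The work goes in short steps, Python scripts to look and compute and a shell command to move; the robot and the scene stay as the last step left them, time stands still between calls to the robot, and variables do not carry over. Pictures are saved under pics/ and viewed, and the job is handed in when it is done.

```bash
ls; mkdir -p pics
cat > h.py <<'E'
import numpy as np, cv2
from scipy.spatial.transform import Rotation as R
from workcell import readout, camera, manip
def save(n,im,crop=None,s=1):
    if crop: r0,r1,c0,c1=crop; im=im[r0:r1,c0:c1]
    im=cv2.resize(im,None,fx=s,fy=s,interpolation=cv2.INTER_CUBIC)
    cv2.imwrite('pics/'+n+'.png',im[:,:,::-1])
def world(c,uv,z=None):
    """pixel -> world: plane z, or depth if None"""
    K=c['intrinsics'];T=np.linalg.inv(c['extrinsics'])
    d=np.linalg.inv(K)@np.array([uv[0],uv[1],1.]); o=T[:3,3]; dw=T[:3,:3]@d
    if z is None: return o+dw*c['range_z'][int(round(uv[1])),int(round(uv[0]))]
    return o+dw*(z-o[2])/dw[2]
def proj(c,p):
    q=c['extrinsics'][:3,:3]@np.array(p)+c['extrinsics'][:3,3]; q=c['intrinsics']@q; return q[:2]/q[2]
E
python3 - <<'E'
from h import *
o=readout.get_obs(); print(o)
for n in('side','top','wrist'):
    c=camera(n); save(n+'0',c['pixels'],s=1.5); np.save(n+'0.npy',c,allow_pickle=True)
    print(n,c['intrinsics'], c.get('extrinsics',c.get('T_tool_cam')))
E
```

```text
pics
{'clock': 0.0, 'joint_pos': array([-1.15562246,  0.33284234, -0.06466603,  1.46097212,  0.02162437,
        1.34988845, -0.08849926]), 'joint_velocities': array([ 2.56710802e-04,  5.31938829e-04, -1.79956184e-04, -1.61114457e-03,
        1.15279395e-03,  5.17948468e-04,  1.24166514e-05]), 'tau': array([ 1.33232936e-05, -6.25452518e+01,  4.90162591e-02, -3.91595900e+01,
        1.61348982e-02,  1.00282294e-02,  4.31216151e-06]), 'position': array([0.26482125, 0.56569893, 0.23051959]), 'ee_rot': array([-0.37979495,  0.59704371,  0.37919874,  0.59624066]), 'ft_force': array([ 0.47748404, -0.13159322, -0.55993837]), 'torque': array([ 0.00948358,  0.00318927, -0.03708342]), 'grip_width': 1.000842311485813}
side [[354.51891698   0.         253.54997865]
 [  0.         354.51891698 190.43670388]
 [  0.           0.           1.        ]] [[ 0.93645108 -0.35010934 -0.02197312 -0.57262337]
 [-0.21427058 -0.52127426 -0.82605162  0.1359966 ]
 [ 0.27775436  0.77826512 -0.56316597  1.14395769]
 [ 0.          0.          0.          1.        ]]
top [[382.34687746   0.         255.6247723 ]
 [  0.         382.34687746 186.15472571]
 [  0.           0.           1.        ]] [[ 0.00829659 -0.99989931 -0.01151276 -0.17821122]
 [-0.98467781 -0.00616371 -0.17427454  0.58715097]
 [ 0.17418603  0.01278224 -0.9846298   1.11648048]
 [ 0.          0.          0.          1.        ]]
wrist [[297.31863964   0.         254.4619936 ]
 [  0.         297.31863964 189.99333964]
 [  0.           0.           1.        ]] [[ 7.10616905e-04 -2.96837266e-01  9.54927815e-01 -1.42887232e-01]
 [-2.46601196e-04 -9.54928080e-01 -2.96837164e-01  7.52803542e-02]
 [ 9.99999717e-01 -2.45488342e-05 -7.51788461e-04  1.24051161e-03]
 [ 0.00000000e+00  0.00000000e+00  0.00000000e+00  1.00000000e+00]]
```

View pics/top0.png

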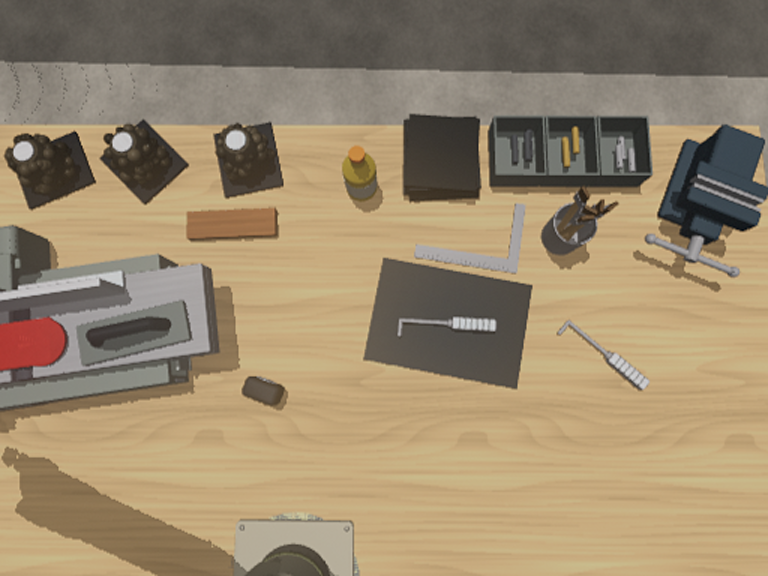

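View pics/side0.png

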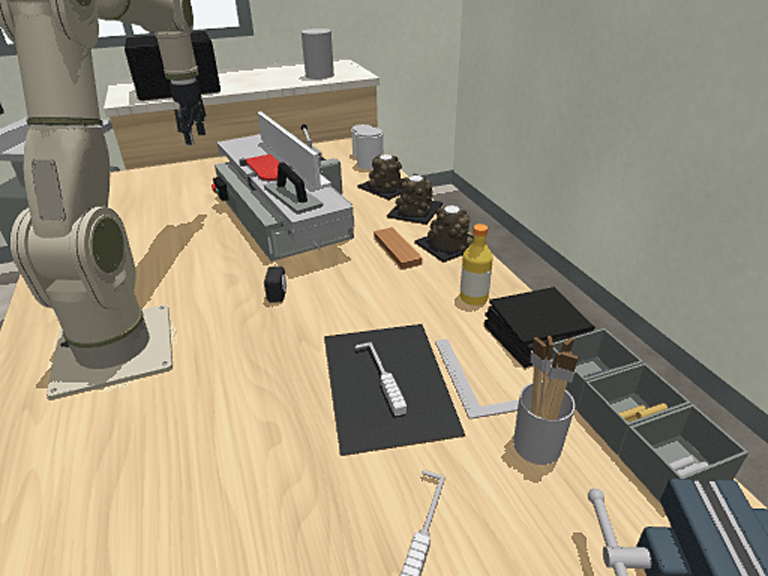

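View pics/wrist0.png

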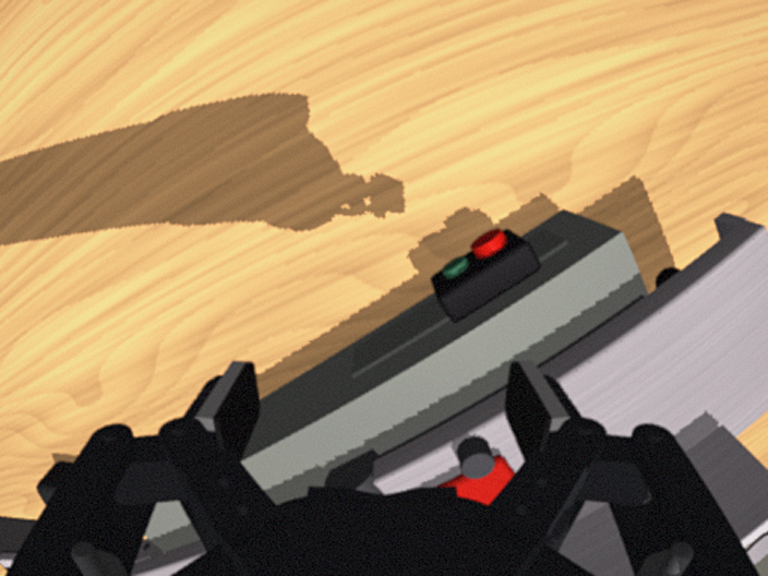

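The top view shows the jointer at left with its end around (210,310). The mat is at (447,325) with one hook-like tool on it, at (447,325). The second hook-like tool lies on the bench at (605,355), farther right. The robot's left is image left, so I want the one on the mat. Next I'll measure.

Run:
```python
from h import *
c=np.load('top0.npy',allow_pickle=True).item(); im=c['pixels']; 
save('crop1',im,(160,270,230,450),3.5)
save('crop2',im,(120,290,60,220),4)
v,u=np.mgrid[0:384,0:512]; Ti=np.linalg.inv(c['extrinsics']); Ki=np.linalg.inv(c['intrinsics'])
P=(np.stack([u,v,np.ones_like(u)],-1)@Ki.T*c['range_z'][...,None])@Ti[:3,:3].T+Ti[:3,3]
np.save('P.npy',P)
z=P[...,2]
print('mat z',z[230,255],'bench',z[300,250])
m=((abs(z-.15)<.006)&(u<160)&(v>165)&(v<250)).astype(np.uint8)
cs=max(cv2.findContours(m,0,2)[0],key=cv2.contourArea); print('table',cv2.approxPolyDP(cs,3,True)[:,0].tolist())
hsv=cv2.cvtColor(im,cv2.COLOR_RGB2HSV)
dk=((im.max(-1)<90)&(u>235)&(u<360)&(v>165)&(v<265)).astype(np.uint8)
dk=cv2.morphologyEx(dk,cv2.MORPH_CLOSE,np.ones((13,13)))
cs=max(cv2.findContours(dk,0,2)[0],key=cv2.contourArea); q=cv2.approxPolyDP(cs,6,True)[:,0]; print('mat px',q.tolist(),[world(c,p,.003)[:2].round(4).tolist() for p in q])
br=((im.min(-1)>110)&(u>255)&(u<345)&(v>200)&(v<232)).astype(np.uint8)
cs=max(cv2.findContours(br,0,2)[0],key=cv2.contourArea); print('hook bbox',cv2.boundingRect(cs), cv2.minAreaRect(cs))
print('tops', [ (p,P[p[1],p[0]].round(4).tolist()) for p in [(315,217),(290,216),(267,220),(175,259),(155,149),(110,225)]])
```

```text
mat z 0.0013443051357908686 bench 0.002223341066860396
table [[135, 177], [82, 181], [81, 197], [21, 205], [17, 210], [17, 206], [10, 207], [12, 214], [18, 209], [34, 211], [45, 224], [36, 242], [11, 248], [18, 249], [21, 244], [22, 249], [42, 249], [140, 234]]
mat px [[269, 175], [276, 189], [264, 223], [273, 228], [272, 244], [343, 258], [354, 191]] [[0.6333, -0.2157], [0.5881, -0.238], [0.4801, -0.2005], [0.4647, -0.2286], [0.4154, -0.2255], [0.3747, -0.4433], [0.5832, -0.4845]]
hook bbox (265, 211, 66, 13) ((297.4480285644531, 216.62646484375), (10.995758056640625, 65.22483825683594), 88.40885925292969)
tops [((315, 217), [0.4973, -0.3559, 0.0308]), ((290, 216), [0.5009, -0.2804, 0.0203]), ((267, 220), [0.488, -0.2095, 0.0207]), ((175, 259), [0.3683, 0.0591, 0.0679]), ((155, 149), [0.7119, 0.1487, 0.022]), ((110, 225), [0.4591, 0.2207, 0.1596])]
```

View pics/crop1.png

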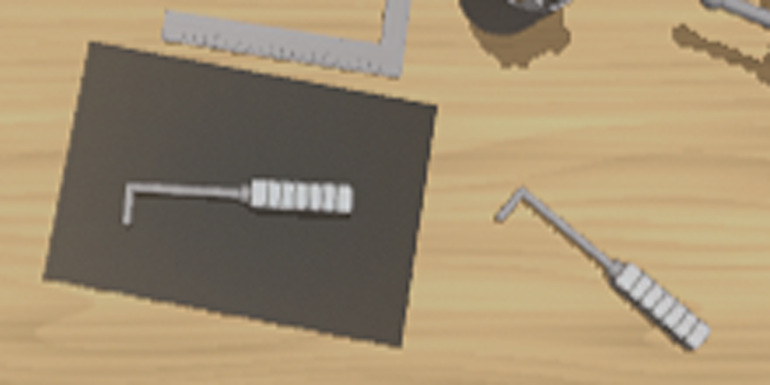

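View pics/crop2.png

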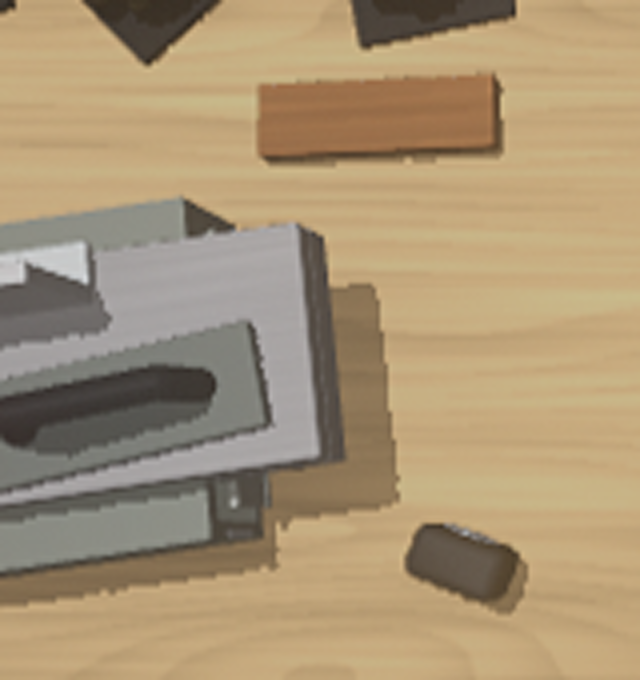

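Run:
```python
from h import *
c=np.load('top0.npy',allow_pickle=True).item()
w1=lambda p,z:world(c,(p[0]/3.5+230-.4,p[1]/3.5+160-.4),z)
w2=lambda p,z:world(c,(p[0]/4+60-.4,p[1]/4+120-.4),z)
A,B=w2((302,224),.15),w2((321,459),.15); a,b=w2((323,238),.09),w2((344,461),.09)
print('top edge',A,B,np.linalg.norm(A-B),'low',a,b,np.linalg.norm(a-b))
for A,B in((A,B),(a,b)):
    m=(A+B)/2; e=(A-B)[:2]; ang=np.arctan2(e[1],e[0]); print('mid',m,'yaw of jointer x', np.degrees(ang)+90)
s,bn,t=w1((250,193),.027),w1((129,188),.019),w1((127,224),.015)
l=w1((352,199),.027)
print('handle ends',s,l,np.linalg.norm(s-l),'mid',(s+l)/2,'bend',bn,'tip',t)
for n,p in (('h-bend',(bn-l)),('h',(s-l))): print(n,np.degrees(np.arctan2(p[1],p[0])))
mc=[w1(p,.003) for p in((90,42),(438,105),(403,348),(44,279))]; print(np.round(mc,4),np.mean(mc,0))
print('tape corners',[w2(p,.066).round(3) for p in((415,525),(405,565),(495,605),(520,560))],'offcut',[w2(p,.022).round(3) for p in((258,85),(496,73),(500,148),(262,158))])
print('side')
cs=np.load('side0.npy',allow_pickle=True).item()
o=readout.get_obs();print(R.from_quat(o['ee_rot']).as_matrix().round(3))
save('side_c',cs['pixels'],(90,200,130,260),6)
```

```text
top edge [0.59885574 0.16397349 0.15      ] [0.43491537 0.14051595 0.15      ] 0.16561008309501105 low [0.60056882 0.16783173 0.09      ] [0.4364529  0.14256905 0.09      ] 0.16604890233478942
mid [0.51688555 0.15224472 0.15      ] yaw of jointer x 98.14294057248979
mid [0.51851086 0.15520039 0.09      ] yaw of jointer x 98.75096130207972
handle ends [ 0.50434677 -0.31375068  0.027     ] [ 0.49971688 -0.40288196  0.027     ] 0.0892514461397678 mid [ 0.50203183 -0.35831632  0.027     ] bend [ 0.50883062 -0.2077664   0.019     ] tip [ 0.47734024 -0.20617134  0.015     ]
h-bend 87.32568778192362
h 87.02646121105391
[[ 0.6441 -0.1719  0.003 ]
 [ 0.5877 -0.487   0.003 ]
 [ 0.3716 -0.4485  0.003 ]
 [ 0.429  -0.1329  0.003 ]] [ 0.50813113 -0.31009654  0.003     ]
tape corners [array([0.391, 0.095, 0.066]), array([0.363, 0.101, 0.066]), array([0.335, 0.034, 0.066]), array([0.367, 0.017, 0.066])] offcut [array([0.738, 0.25 , 0.022]), array([0.749, 0.059, 0.022]), array([0.687, 0.053, 0.022]), array([0.678, 0.242, 0.022])]
side
[[-0.    -0.906  0.424]
 [-0.001  0.424  0.906]
 [-1.    -0.    -0.001]]
```

View pics/side_c.png

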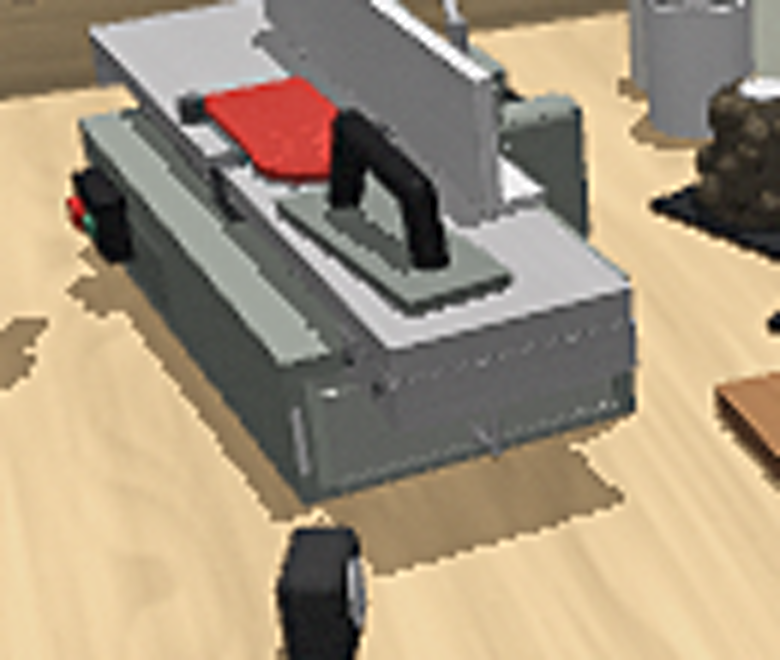

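```bash
cat >> h.py <<'E'
LED=np.array([.5177,.1537]); YAW=np.radians(98.4)
JX=np.array([np.cos(YAW),np.sin(YAW)]); JY=np.array([-JX[1],JX[0]])
def j2w(x,y,z): return np.append(LED+x*JX+y*JY,z)
def w2j(p): d=np.asarray(p)[:2]-LED; return np.array([d@JX,d@JY])
E
python3 - <<'E'
from h import *
cs=np.load('side0.npy',allow_pickle=True).item()
w=lambda p,z:world(cs,(p[0]/6+130-.4,p[1]/6+90-.4),z)
A,B=w((632,286),.15),w((385,351),.15);a,b=w((635,410),.09),w((400,445),.09)
e=A-B;print(A,B,np.linalg.norm(e),(A+B)/2,np.degrees(np.arctan2(e[1],e[0]))+90)
print('loop pred', [((proj(cs,j2w(.0535,0,z))-[130,90]+.4)*6).round(0) for z in(.026,.049)])
print('corner pred',[((proj(cs,j2w(0,y,z))-[130,90]+.4)*6).round(0) for y in(-.084,.084) for z in(.15,.09)])
for n in [(.391,.095),(.363,.101),(.335,.034),(.367,.017),(.738,.25),(.749,.059),(.687,.053),(.678,.242)]: print(w2j(n).round(3))
for p in((.265,.566),):print(w2j(p))
E
```

```text
[0.6011056  0.16618154 0.15      ] [0.43509207 0.13965001 0.15      ] 0.16812023230920342 [0.51809883 0.15291577 0.15      ] 99.07996949844926
loop pred [array([494., 453.]), array([491., 423.])]
corner pred [array([632., 286.]), array([636., 370.]), array([384., 350.]), array([395., 436.])]
[-0.04   0.134]
[-0.03   0.161]
[-0.092  0.198]
[-0.113  0.169]
[ 0.063 -0.232]
[-0.127 -0.215]
[-0.124 -0.153]
[ 0.064 -0.171]
[0.44479216 0.18975909]
```

```bash
cat >> h.py <<'E'
def plan(pos,az,o=None):
    """turn (deg) & shift (mm) in tool axes to reach pos with tool x down, tool y at azimuth az deg"""
    o=o or readout.get_obs(); M=R.from_quat(o['ee_rot']).as_matrix()
    a=np.radians(az); y=np.array([np.cos(a),np.sin(a),0]); x=np.array([0,0,-1.]); z=np.cross(x,y)
    T=np.stack([x,y,z],1)
    w=R.from_matrix(M.T@T).as_rotvec(degrees=True); s=M.T@(np.array(pos)-o['position'])*1000
    print('turn',w.round(1),'shift',s.round(1),'t',o['clock'].__round__(2)); return w,s
E
python3 - <<'E'
from h import *
plan((.47,.05,.27),98)
E
```

```text
turn [56.9 -0.1  0. ] shift [ -38.9 -404.5 -380.2] t 0.15
```

```bash
python3 -m inch '[[[6,0,0],[-10,-40,-38],0],[[12,0,0],[-20,-85,-80],0],[[18,0,0],[-30,-130,-122],0],[[24,0,0],[-39,-175,-165],0],[[30,0,0],[-39,-220,-207],0],[[36,0,0],[-39,-265,-250],0],[[42,0,0],[-39,-310,-292],0],[[48,0,0],[-39,-355,-334],0],[[57,0,0],[-39,-404,-380],0],[[57,0,0],[-39,-404,-380],0]]' 40
python3 - <<'E'
from h import *
plan((.501,-.378,.14),87.2)
E
```

```text
clock: 1.4
position: [0.4705, 0.0456, 0.2702]
ee_rot: [-0.046, 0.706, 0.045, 0.706]
ft_force: [-1.1, 0.4, 0.6]
grip_width: 1.002
turn [10.2 -0.   0.1] shift [ 130.9 -423.9  -24.1] t 1.4
```

```bash
python3 -m inch '[[[2,0,0],[10,-50,-3],0],[[4,0,0],[25,-105,-6],0],[[6,0,0],[45,-160,-9],0],[[8,0,0],[65,-215,-12],0],[[10,0,0],[85,-270,-15],0],[[10,0,0],[105,-325,-18],0],[[10,0,0],[125,-380,-21],0],[[10,0,0],[131,-424,-24],0],[[10,0,0],[131,-424,-24],0]]'
python3 - <<'E'
from h import *
o=readout.get_obs(); c=camera('wrist'); save('w1',c['pixels'],s=1.5)
np.save('w1.npy',dict(c=c,o=o),allow_pickle=True)
c=camera('top'); save('t1',c['pixels'],(150,280,220,400),4)
plan((.501,-.378,.14),87.2)
E
```

```text
clock: 2.52
position: [0.4995, -0.3809, 0.1385]
ee_rot: [0.017, 0.708, -0.018, 0.706]
ft_force: [0.8, 0.3, -0.6]
grip_width: 1.004
turn [ 0.2 -0.   0. ] shift [-0.7 -0.6 -0.2] t 2.62
```

View pics/w1.png

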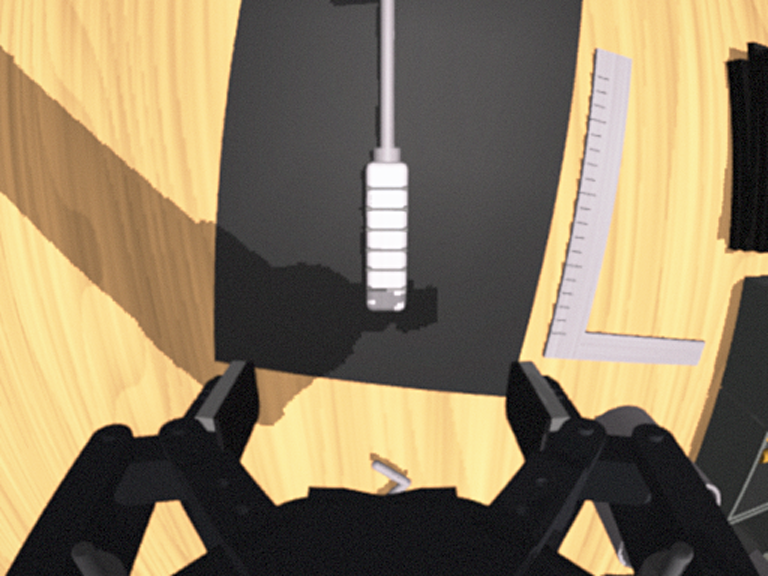

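The wrist view shows the handle below the open jaws, ends at (386,163) and (386,308), with the square clear to the right.

```bash
cat >> h.py <<'E'
def wworld(c,o,uv,z):
    K=c['intrinsics']; d=(np.array(uv)-K[:2,2])/K[0,0]; r=np.linalg.norm(d)
    v=np.array([*(d/max(r,1e-9)*np.sin(r)),np.cos(r)])
    M=R.from_quat(o['ee_rot']).as_matrix(); T=c['T_tool_cam']
    p0=M@T[:3,3]+o['position']; v=M@T[:3,:3]@v
    return p0+v*(z-p0[2])/v[2]
E
python3 - <<'E'
from h import *
d=np.load('w1.npy',allow_pickle=True).item(); c,o=d['c'],d['o']
g=lambda p,z:wworld(c,o,(p[0]/1.5-.2,p[1]/1.5-.2),z)
a,b=g((387,163),.027),g((386.5,309),.022); s=g((389,6),.019)
print(a,b,np.linalg.norm(a-b),(a+b)/2,np.degrees(np.arctan2(*(a-b)[1::-1])),s,np.degrees(np.arctan2(*(s-b)[1::-1])))
plan((.5015,-.378,.007),87.2)
E
```

```text
[ 0.50634607 -0.31181561  0.027     ] [ 0.50186941 -0.40088543  0.022     ] 0.08932230444185847 [ 0.50410774 -0.35635052  0.0245    ] 87.12273127275344 [ 0.51229663 -0.21689562  0.019     ] 86.75635707133881
turn [ 0.2 -0.   0. ] shift [132.3  -0.5   0.4] t 2.62
```

```bash
python3 -m inch '[[[0,0,0],[45,2,1],0],[[0,0,0],[90,2,1],0],[[0,0,0],[120,2,1],0],[[0,0,0],[131,2,1],0.3],[[0,0,0],[131,2,1],0.5],[[0,0,0],[131,2,1],0.8],[[0,0,0],[131,2,1],0.9],[[0,0,0],[131,2,1],0.9],[[0,0,0],[131,2,1],0.9],[[0,0,0],[131,2,1],0.9]]' 60
```

```text
clock: 3.88
position: [0.5033, -0.3761, 0.01]
ee_rot: [0.015, 0.706, -0.017, 0.708]
ft_force: [-0.8, 1.6, 7.0]
grip_width: 0.264
```

```bash
python3 -m inch '[[[0,0,0],[-20,0,0],1],[[0,0,0],[-60,0,0],1],[[0,0,0],[-110,0,0],1],[[0,0,0],[-140,0,0],1],[[0,0,0],[-140,0,0],1]]' 80
python3 - <<'E'
from h import *
o=readout.get_obs(); c=camera('wrist'); save('w2',c['pixels'],s=1.5)
np.save('w2.npy',dict(c=c,o=o),allow_pickle=True)
c=camera('side'); save('s2',c['pixels'],(100,330,180,400),3)
E
```

```text
clock: 4.5
position: [0.5041, -0.377, 0.1539]
ee_rot: [0.015, 0.705, -0.018, 0.709]
ft_force: [0.1, 0.1, -3.2]
grip_width: 0.26
```

View pics/w2.png

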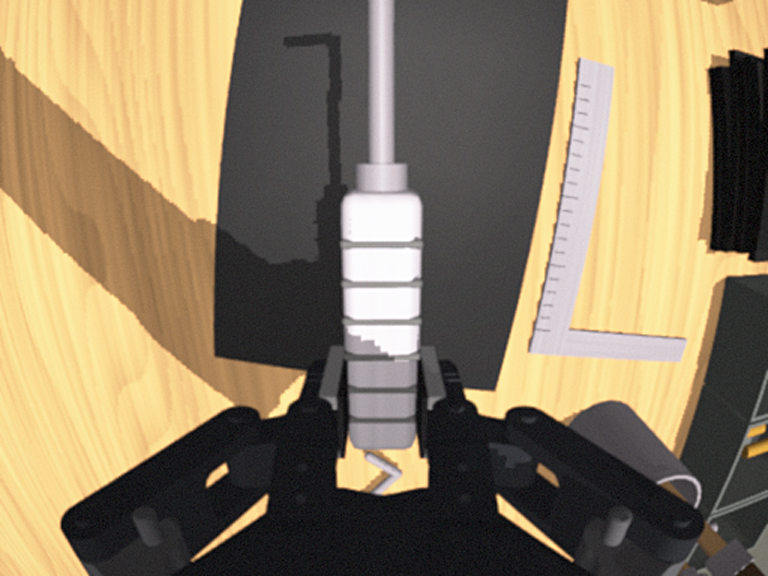

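View pics/s2.png

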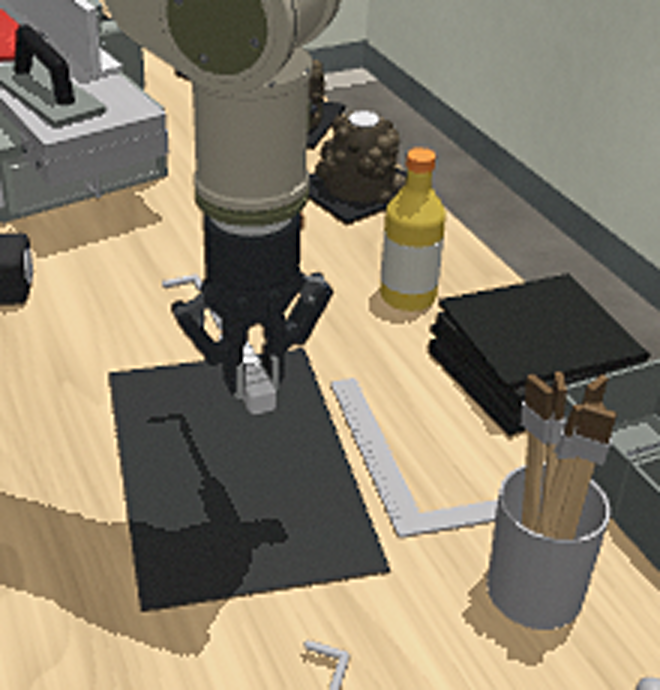

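```bash
cat >> h.py <<'E'
def hk(o=None):
    o=o or readout.get_obs(); M=R.from_quat(o['ee_rot']).as_matrix()
    f=lambda *t:M@(np.array(t)/1000)+o['position']
    return f(-5,170.5,0),f(-5,170.5,-34)
E
python3 - <<'E'
from h import *
c=camera('top'); b,t=hk(); print('bend,tip',b,t,proj(c,b),proj(c,t))
save('t2',c['pixels'],(160,260,230,360),6)
print([((proj(c,p)-[230,160]+.4)*6).round() for p in(b,t)])
print(j2w(-.21,-.06,.12)); plan(j2w(-.21,-.06,.12),98.6)
E
```

```text
bend,tip [ 0.51037732 -0.20505083  0.15435695] [ 0.47641224 -0.20351063  0.15432554] [266.27756678 207.60752253] [265.67086244 219.9643379 ]
[array([220., 288.]), array([216., 362.])]
[ 0.60773378 -0.04528221  0.12      ]
turn [-11.2   0.    0. ] shift [ 29.3 334.5  90. ] t 4.65
```

View pics/t2.png

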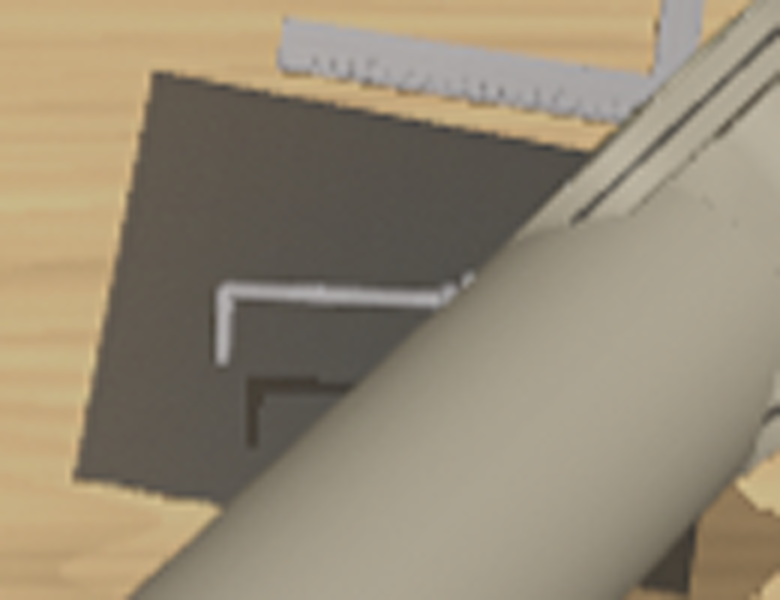

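```bash
sed -i 's/170.5/169/g' h.py; python3 -m inch '[[[-2,0,0],[5,40,10],1],[[-4,0,0],[10,85,25],1],[[-6,0,0],[15,130,40],1],[[-8,0,0],[20,175,55],1],[[-10,0,0],[25,220,70],1],[[-11,0,0],[29,265,80],1],[[-11.2,0,0],[29,310,88],1],[[-11.2,0,0],[29,334,90],1],[[-11.2,0,0],[29,334,90],1],[[-11.2,0,0],[29,334,90],1]]'
python3 - <<'E'
from h import *
b,t=hk(); print(w2j(b),w2j(t),b[2],t[2])
plan(j2w(-.03-.169,-.06,.045),98.6)
o=readout.get_obs(); c=camera('wrist'); save('w3',c['pixels'],s=1.5)
c=camera('side'); save('s3',c['pixels'],(90,220,130,310),4)
E
```

```text
clock: 5.9
position: [0.6071, -0.0471, 0.1196]
ee_rot: [-0.053, 0.705, 0.052, 0.705]
ft_force: [0.3, 0.1, -1.3]
grip_width: 0.26
[-0.04264281 -0.05865747] [-0.04272669 -0.02465758] 0.12437126805401849 0.12439622766215468
turn [-0.1 -0.   0.1] shift [74.6 12.8  1. ] t 5.9
```

View pics/w3.png

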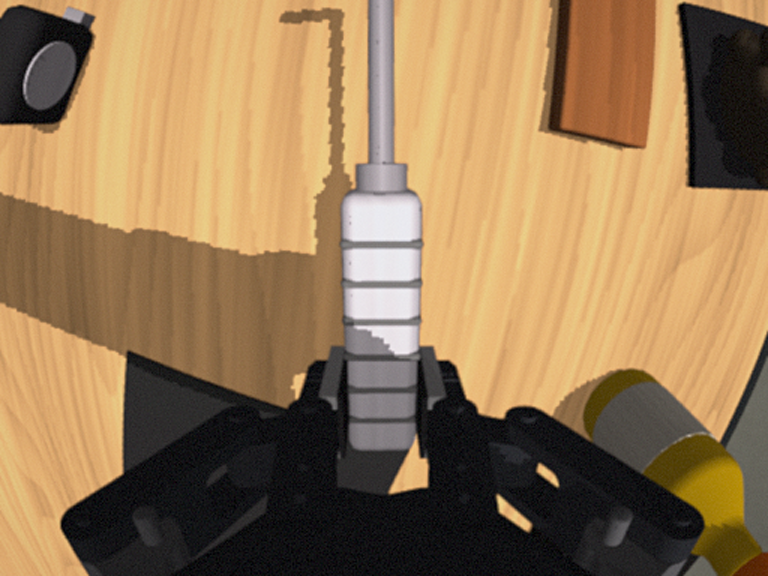

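View pics/s3.png

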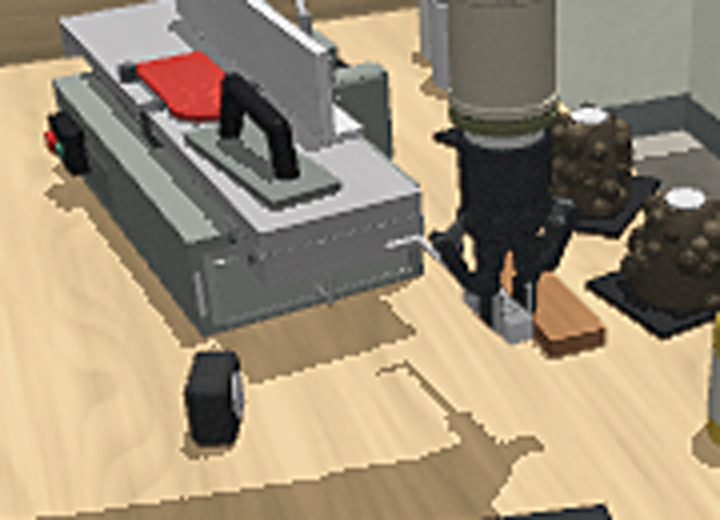

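```bash
python3 -m inch '[[[0,0,0],[35,0,0],1],[[0,0,0],[70,0,0],1],[[0,0,0],[75,0,0],1],[[0,0,0],[75,20,0],1],[[0,0,0],[75,45,0],1],[[0,0,0],[75,70,0],1],[[0,0,0],[75,95,0],1],[[0,0,0],[75,114,0],1],[[0,0,0],[75,114,0],1],[[0,0,0],[75,114,0],1]]'
python3 - <<'E'
from h import *
b,t=hk(); print(w2j(b),w2j(t),b[2],t[2])
plan(j2w(.071-.169,-.015,.044),98.6)
o=readout.get_obs(); c=camera('wrist'); save('w4',c['pixels'],s=1.5)
c=camera('side'); save('s4',c['pixels'],(110,200,160,280),6)
E
```

```text
clock: 7.25
position: [0.5907, 0.0641, 0.0453]
ee_rot: [-0.053, 0.705, 0.051, 0.705]
ft_force: [-0.5, -0.3, -1.5]
grip_width: 0.259
[ 0.06973419 -0.05909476] [ 0.06971726 -0.02509477] 0.04995718251936906 0.04993690649425365
turn [-0.2  0.   0.1] shift [  1.3   1.3 -44.2] t 7.25
```

View pics/w4.png

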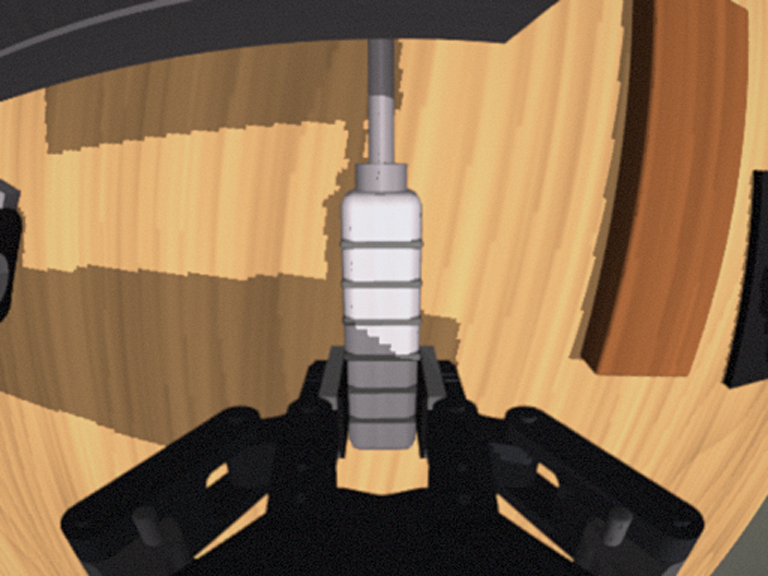

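View pics/s4.png

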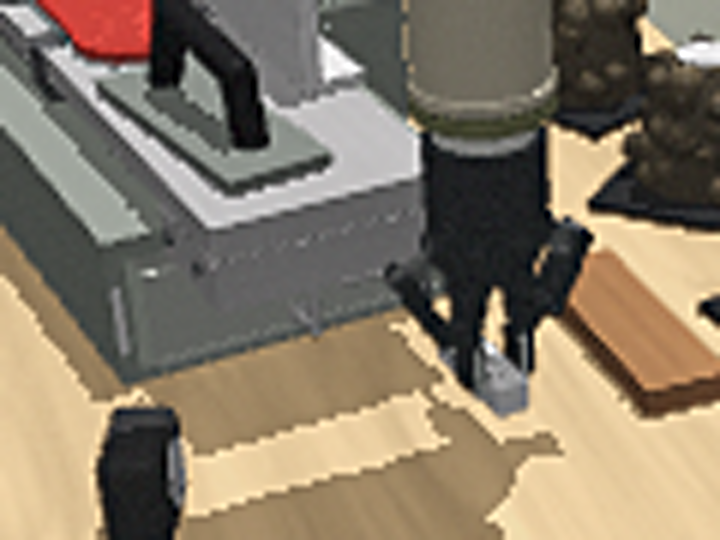

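```bash
python3 -m inch '[[[0,0,0],[1,1,-8],1],[[0,0,0],[1,1,-16],1],[[0,0,0],[1,1,-24],1],[[0,0,0],[1,1,-32],1],[[0,0,0],[1,1,-38],1],[[0,0,0],[1,1,-42],1],[[0,0,0],[1,1,-42],1]]'
python3 - <<'E'
from h import *
b,t=hk(); print(w2j(b),w2j(t),b[2],t[2])
E
```

```text
clock: 8.22
position: [0.5488, 0.0587, 0.0441]
ee_rot: [-0.052, 0.705, 0.051, 0.705]
ft_force: [-0.4, 0.1, -1.4]
grip_width: 0.263
[ 0.07045001 -0.01692141] [0.07046011 0.01707859] 0.04876951825089924 0.04876169173348899
```

```bash
python3 -m inch '[[[0,0,0],[0,-8,0],1],[[0,0,0],[0,-16,0],1],[[0,0,0],[0,-26,0],1],[[0,0,0],[0,-36,0],1],[[0,0,0],[0,-48,0],1],[[0,0,0],[0,-60,0],1],[[0,0,0],[0,-60,0],1]]' 100
python3 - <<'E'
from h import *
b,t=hk(); print(w2j(b),w2j(t),b[2],t[2])
o=readout.get_obs(); c=camera('wrist'); save('w5',c['pixels'],s=1.5)
c=camera('side'); save('s5',c['pixels'],(110,220,160,300),5)
E
```

```text
clock: 9.1
position: [0.5575, -0.0027, 0.0443]
ee_rot: [-0.052, 0.705, 0.05, 0.705]
ft_force: [-0.0, 1.1, -2.0]
grip_width: 0.256
[ 0.00851439 -0.01698845] [0.00859764 0.01701145] 0.04876245220369689 0.04875945154402294
```

View pics/w5.png

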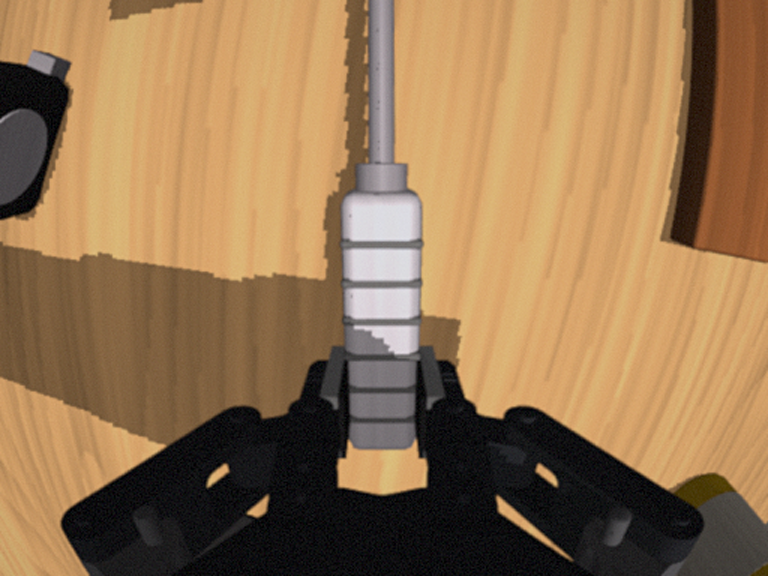

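View pics/s5.png

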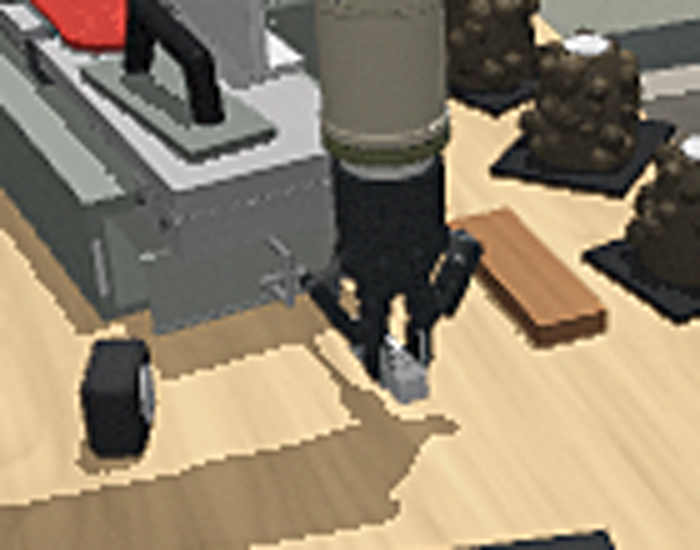

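The drawer follows the hook: its front is forward of the table at (250,290) in the side crop, for a travel of about 52 mm. I'll keep drawing.

```bash
python3 -m inch '[[[0,0,0],[0,-14,0],1],[[0,0,0],[0,-28,0],1],[[0,0,0],[0,-42,0],1],[[0,0,0],[0,-56,0],1],[[0,0,0],[0,-70,0],1],[[0,0,0],[0,-84,0],1],[[0,0,0],[0,-97,0],1],[[0,0,0],[0,-107,0],1],[[0,0,0],[0,-107,0],1],[[0,0,0],[0,-107,0],1]]'
python3 - <<'E'
from h import *
b,t=hk(); print(w2j(b),w2j(t),b[2],t[2])
o=readout.get_obs(); c=camera('wrist'); save('w6',c['pixels'],s=1.5)
c=camera('top'); save('t6',c['pixels'],(120,270,60,280),3.5)
c=camera('side'); save('s6',c['pixels'],(110,230,150,310),5)
E
```

```text
clock: 10.45
position: [0.5729, -0.1066, 0.0443]
ee_rot: [-0.052, 0.705, 0.051, 0.705]
ft_force: [-0.7, 2.3, -1.5]
grip_width: 0.251
[-0.09657391 -0.01668062] [-0.09655796  0.01731937] 0.048939721187223374 0.04894831595357231
```

View pics/t6.png

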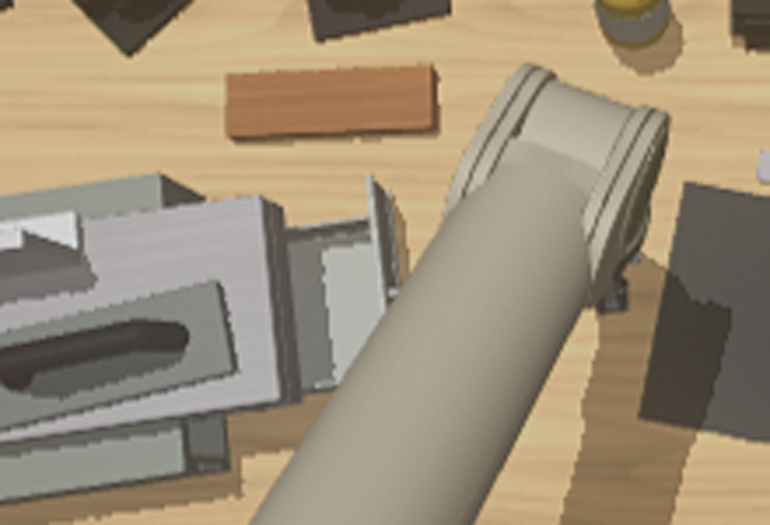

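View pics/s6.png

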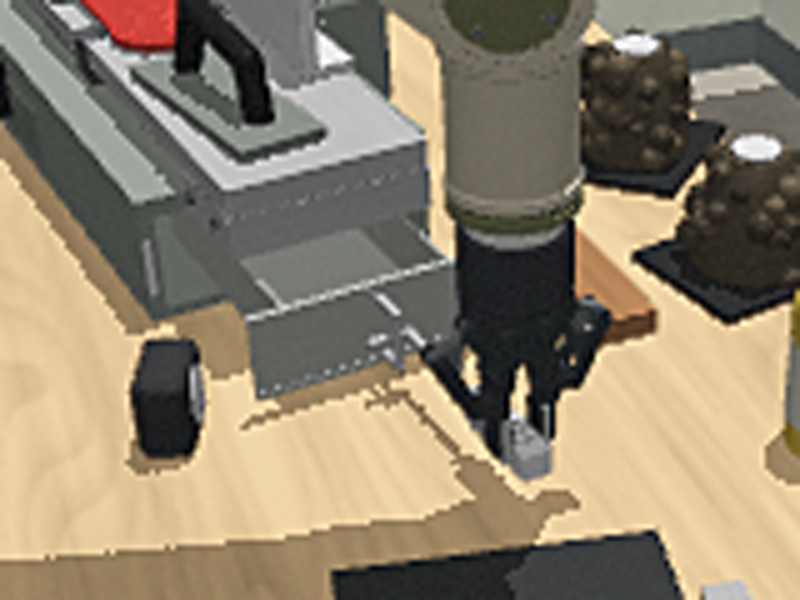

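```bash
python3 -m inch '[[[0,0,0],[0,5,0],1],[[0,0,0],[0,10,0],1],[[0,0,0],[0,15,0],1],[[0,0,0],[0,20,0],1],[[0,0,0],[0,23,0],1],[[0,0,0],[0,23,0],1],[[0,0,0],[0,23,0],1]]'
python3 - <<'E'
from h import *
b,t=hk(); print(w2j(b),w2j(t),b[2],t[2])
c=camera('top'); save('t7',c['pixels'],(140,240,100,200),7)
c=camera('side'); save('s7',c['pixels'],(150,200,190,250),12)
for T in(.135,.145,.157): print(T,((proj(c,j2w(.085-T,0,.049))-[190,150]+.4)*12).round(),'corner',((proj(camera('top'),j2w(.085-T,-.103,.084))-[100,140]+.4)*7).round())
E
```

```text
clock: 11.48
position: [0.5697, -0.0837, 0.0443]
ee_rot: [-0.052, 0.705, 0.051, 0.705]
ft_force: [-0.3, 0.2, -1.6]
grip_width: 0.25
[-0.07347267 -0.01673726] [-0.07346867  0.01726274] 0.04896371815811207 0.048965398271549956
0.135 [392. 264.] corner [406. 219.]
0.145 [405. 278.] corner [430. 216.]
0.157 [421. 296.] corner [458. 212.]
```

View pics/t7.png

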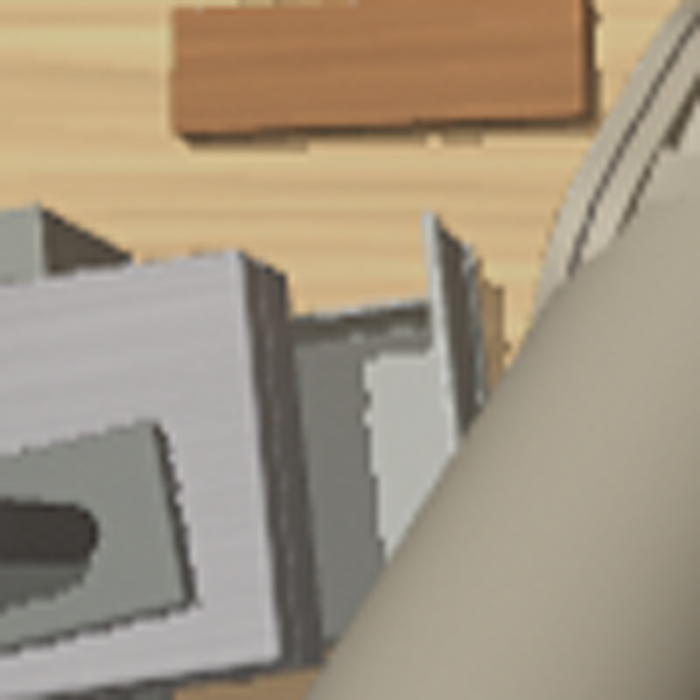

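View pics/s7.png

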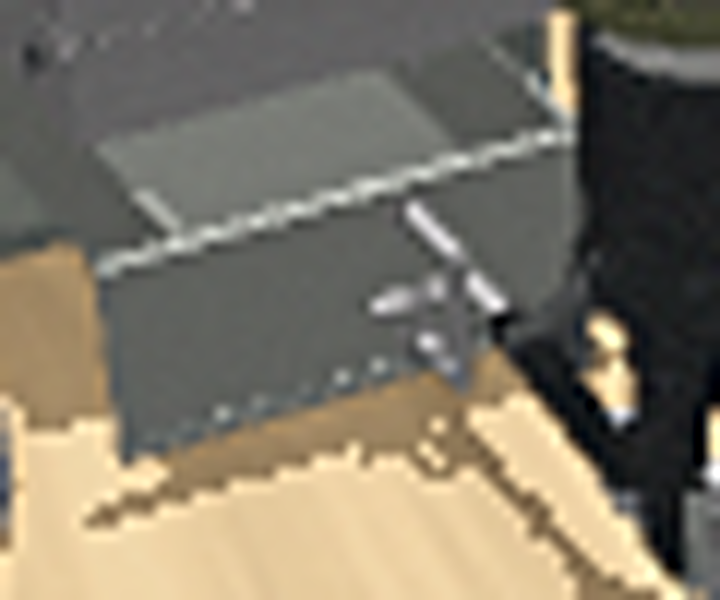

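The panel corner at (430,213) matches the predicted spot for 0.145, so the catch is holding and the hook carries no load. Unhooking.

```bash
python3 -m inch '[[[0,0,0],[0,0,8],1],[[0,0,0],[0,0,16],1],[[0,0,0],[0,0,25],1],[[0,0,0],[0,0,35],1],[[0,0,0],[0,0,42],1],[[0,0,0],[0,0,42],1],[[0,0,0],[0,-20,42],1],[[0,0,0],[0,-45,42],1],[[0,0,0],[-10,-70,42],1],[[0,0,0],[-20,-80,42],1]]'
python3 - <<'E'
from h import *
b,t=hk(); print(w2j(b),w2j(t),b[2],t[2])
c=camera('side'); save('s8',c['pixels'],(110,230,150,310),5)
plan((.5033,-.376,.06),87.2)
E
```

```text
clock: 12.98
position: [0.6222, -0.1601, 0.065]
ee_rot: [-0.052, 0.705, 0.049, 0.705]
ft_force: [1.7, -0.3, -1.5]
grip_width: 0.257
[-0.1566958  -0.05811655] [-0.15657481 -0.02411677] 0.06941240927733398 0.0694286508135008
turn [11.   0.1  0.2] shift [   7.1 -196.1 -149.2] t 13.03
```

View pics/s8.png

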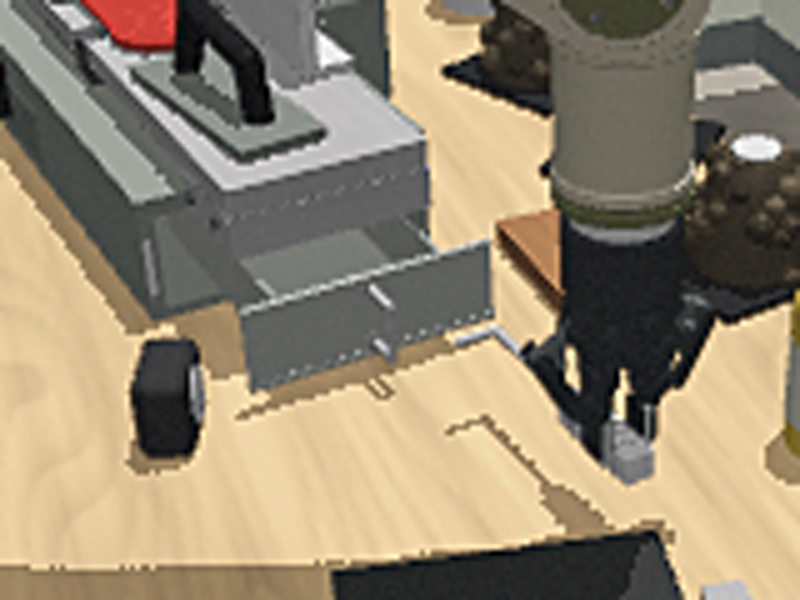

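```bash
python3 -m inch '[[[2,0,0],[-10,-25,-20],1],[[4,0,0],[-15,-55,-40],1],[[6,0,0],[-15,-85,-60],1],[[8,0,0],[-15,-115,-85],1],[[10,0,0],[-15,-145,-110],1],[[11,0,0],[-15,-175,-135],1],[[11,0,0],[-5,-196,-149],1],[[11,0,0],[5,-196,-149],1],[[11,0,0],[7,-196,-149],1],[[11,0,0],[7,-196,-149],1]]'
python3 - <<'E'
from h import *
print(hk())
c=camera('top'); b,t=hk(); print(proj(c,b),proj(c,t)); save('t9',c['pixels'],(160,260,230,360),6)
plan((.5033,-.376,.0105),87.2)
E
```

```text
clock: 14.28
position: [0.5042, -0.3747, 0.06]
ee_rot: [0.016, 0.706, -0.018, 0.708]
ft_force: [-0.3, 0.2, -1.7]
grip_width: 0.254
(array([ 0.51218758, -0.20588145,  0.06452918]), array([ 0.478226  , -0.20426739,  0.06445162]))
[266.15698048 210.55795206] [265.57055883 221.96450285]
turn [0.1 0.1 0.2] shift [49.8 -0.9 -1. ] t 14.32
```

View pics/t9.png

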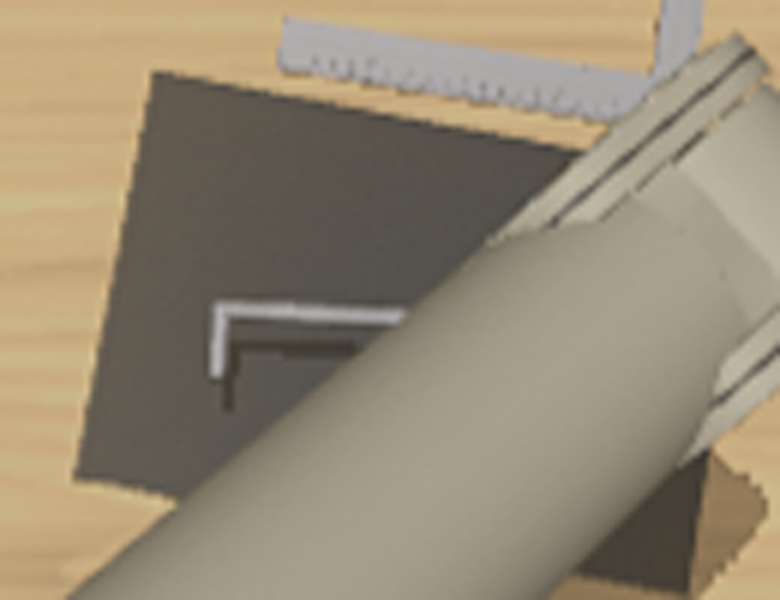

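```bash
python3 -m inch '[[[0,0,0],[15,0,0],1],[[0,0,0],[30,0,0],1],[[0,0,0],[41,0,0],1],[[0,0,0],[46,0,0],1],[[0,0,0],[49,0,0],1],[[0,0,0],[50,0,0],1],[[0,0,0],[50,0,0],1]]' 40
```

```text
clock: 15.2
position: [0.5045, -0.3752, 0.0106]
ee_rot: [0.016, 0.706, -0.018, 0.708]
ft_force: [-0.3, 0.3, -1.6]
grip_width: 0.253
```

```bash
python3 -m inch '[[[0,0,0],[1,0,0],1],[[0,0,0],[2,0,0],1],[[0,0,0],[2,0,0],1]]' 30
```

```text
clock: 15.58
position: [0.5046, -0.3753, 0.0102]
ee_rot: [0.016, 0.706, -0.018, 0.708]
ft_force: [-5.5, 5.4, 15.6]
grip_width: 0.252
```

```bash
python3 -m inch '[[[0,0,0],[-1,0,0],0.7],[[0,0,0],[-1,0,0],0.5],[[0,0,0],[-1,0,0],0.3],[[0,0,0],[-1,0,0],0.2],[[0,0,0],[-1,0,0],0.2],[[0,0,0],[-40,0,0],0.2],[[0,0,0],[-90,0,0],0.2],[[0,0,0],[-140,0,0],0.2],[[0,0,0],[-180,0,0],0.2],[[0,0,0],[-180,0,0],0.2]]'
python3 - <<'E'
from h import *
o=readout.get_obs();c=camera('wrist'); save('w10',c['pixels'],s=1.5)
c=camera('side'); save('s10',c['pixels'],s=1.5)
plan((.45,-.1,.3),95)
E
```

```text
clock: 16.82
position: [0.5051, -0.376, 0.1936]
ee_rot: [0.015, 0.704, -0.019, 0.71]
ft_force: [0.1, -0.9, -0.9]
grip_width: 0.8
turn [-7.7  0.2  0.2] shift [-111.   271.5  -66.6] t 16.93
```

View pics/w10.png

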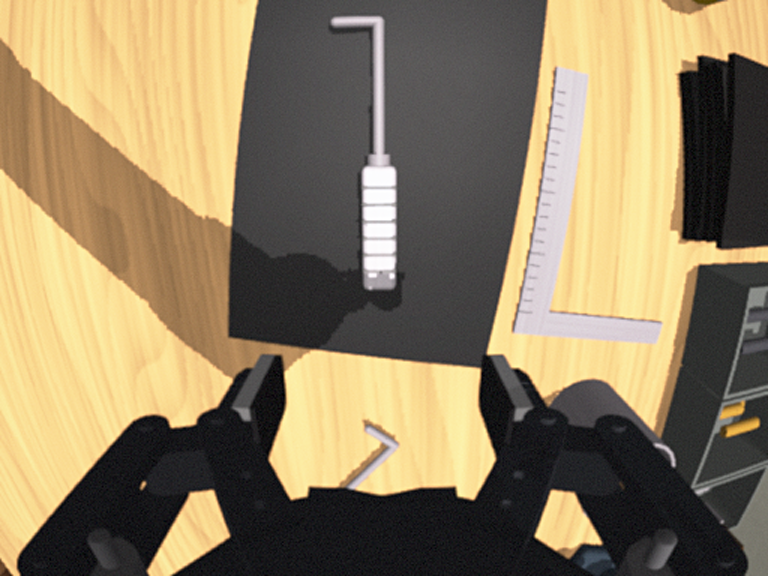

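View pics/s10.png

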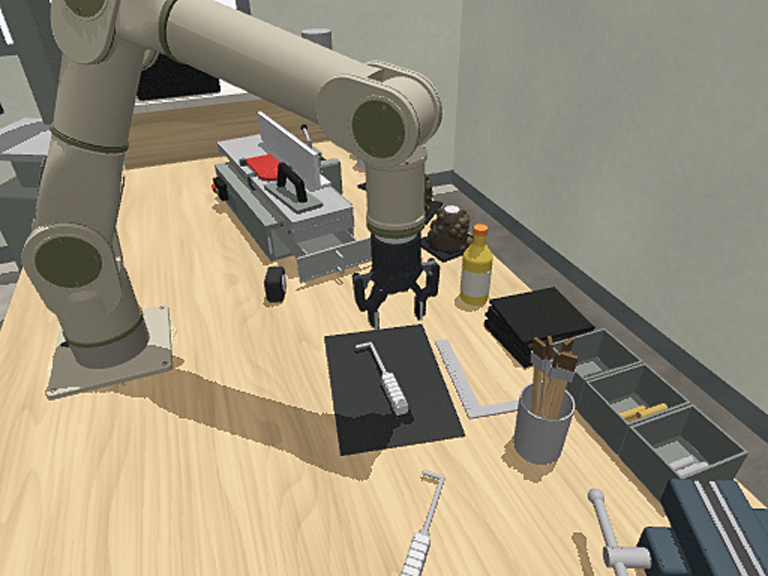

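The hook lies flat on the mat: the wrist view has its bend at (378,20) and its handle at (379,230), both inside the edges. The drawer is still out. Everything is clear, so I'm handing in.

Run:
```python
from h import *
c=camera('top');P0=np.load('top0.npy',allow_pickle=True).item()
for n,(r0,r1,c0,c1) in dict(offcut=(132,168,118,192),tape=(245,278,155,195),square=(130,185,270,352),push=(195,248,45,132)).items():
    a=c['pixels'][r0:r1,c0:c1].astype(int);b=P0['pixels'][r0:r1,c0:c1].astype(int);print(n,round((abs(a-b).max(-1)>40).mean(),3))
print(manip.hand_in())
```

```text
offcut 0.0
tape 0.0
square 0.018
push 0.002
the job is handed in; nothing more can be done
None
```

I drew the chip drawer out with the hook, its catch holds it, and the hook is back on the mat. I handed the job in at about 17 s of the 58 s allowed; no verdict is reported.

- **Hook:** I took the chip hook on the mat, the farther left of the two, and pulled the drawer to about 157 mm by the loop. I then slackened and unhooked it.
- **Drawer:** once the hook was slack, the top view put the drawer at about 145 mm with no load on the hook. It was still out in the last side view.
- **Setting down:** the hook was pressed onto the mat at about 16 N before I opened the fingers. The last wrist view shows it flat, with handle and finger well inside the mat's edges.
- **Bystanders:** comparing the top view with the start showed no change at the offcut or tape measure. It showed 0.2 % of pixels changed at the push block and 1.8 % at the square. I did not follow up the square's 1.8 %, but it looked unmoved in the last pictures and nothing came near it.
- **Measurements that disagreed:** only small differences. The top and side views gave the jointer's angle within about 1° of each other, and the hook's finger was about 2 mm nearer than first assumed, which I corrected.

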